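# Lift the printing block off its registration dowels onto the drying rest

### The job

The wooden printing block has just made its print and still sits on the two steel dowels of the printing jig. Take it by its bar grip, lift it straight up and level so that it neither binds on the dowels nor tips, and lay it gently, without dropping it, flat across both battens of the drying rest, centred and with its length square across the battens. Leave the eraser and the white paint tube where they are, and let go of the block.

Things in the scene. Friction and masses are not known exactly. Their poses are not given: they have to be found in the camera images.
- block: Loose printing block, 0.3-0.65 kg: pale wood plate 180 x 100 x 18 mm, two 13.5 mm through holes 75 mm either side of the middle along x. On its top, over the centre of mass, a dark wood bar grip 90 mm long (x), 24 wide (y), 38 high: its top is 56 mm above the underside. Starts seated on the jig. Origin: centre of the underside; x lengthwise, z up. Either end may go either way round.
- jig: Printing jig, fixed: plywood bed 210 x 140 x 18 mm with a printed card and two upright steel dowels, 12 mm thick, 75 mm either side of the middle along x. They rise 28 mm above the bed through the block's holes and show 10 mm above its plate; the block is off them once raised over 28 mm. Origin: centre of the underside, on the table; x along the line of the dowels, z up.
- rest: Drying rest, fixed: plywood board 170 x 120 x 8 mm with two wooden battens, each 18 mm wide and 130 long (along y), 55 mm either side of the middle along x; their tops, which carry the block, are 20 mm above the table. Origin: centre of the underside, on the table; x from one batten to the other, z up. The block belongs over the origin, its x along this x.
- rubber: Bystander: blue and white eraser, 53 x 19 x 12 mm, loose on the table between jig and rest. Origin: centre of the underside.
- white_tube: Bystander: white paint tube, 99 x 32 x 24 mm, lying loose on the table between jig and rest. Origin: centre of the underside.

How it is judged:
By the outcome, as a careful person would: the job done as asked, in the order asked, and still so for the second after the job is handed in, with the robot touching nothing.
It also fails if it takes over 46 s, if anything falls off the work surface, if the arm or the gripper's body presses on something with over 40 N, if the wrist force passes 120 N, or if a joint passes its speed limit or range.

### The arm

A 6-joint arm with a two-finger parallel gripper is mounted at the origin on a cart in front of the work surface, level with it; the furniture and walls round the work are solid. World frame = base frame: x ahead of the robot, y to its left, z up, the work surface at z = 0. Lengths are in m, angles in degrees, forces in N, time in s.
With the tool pointing down it reaches from about 0.3 to 0.75 m from the base axis. Payload 8.5 kg.
Tool frame: the origin (TCP) lies on the centre line of the jaws, within the pads' length; the fingertips stand 19 mm ahead of it and the grasp point (between the pads) is the TCP (env.tcp_to_tips is the z of the fingertips in the tool frame, in m); z points along the fingers, y is the line along which they close (so a half turn about z gives the same grasp; the last joint's range is limited). The gripper opens to 85 mm and grips with 20 to 120 N. Pads are 22 mm wide; open, the fingers measure 114 mm over their backs; the gripper's body (76 mm by 85 mm) begins 54 mm behind the grasp point. The pads swing forward as they close: fully open they stand 13 mm farther back than shut.
Start: joints at [62.664, 21.807, 74.336, -0, 83.858, -12.336], TCP at [0.142, 0.531, 0.25] pointing down, gripper open.
Joint ranges: [-178.18, 178.18], [-50.72, 133.34], [12.68, 142.11], [-81.47, 261.47], [9.98, 163.14], [-165.26, 165.26]. Speed limits (degrees/s): [136.94, 136.94, 180, 180, 180, 180].

### API

Orientations are given as a 3x3 rotation matrix whose columns are the frame's x, y, z axes.
In Python, from rig import env gives the robot as it stands.
- The arm moves only by the tool servo_tool, never from a script. Its argument "steps" is a list of rows, each an object of numbers: "tx", "ty", "tz": the shift along the world's x, y, z in cm; "yaw": the turn about the world's z in degrees; "claw": the finger opening in cm, from 0 to 8.54. In form: [{"tx": .., "ty": .., "tz": .., "yaw": .., "claw": ..}, ...]. A call has 1 to 20 rows; each row shifts and turns the commanded pose from where the row before left it; what a row does not reach is not made up. A row lasts 1/10 s, in which the tool goes at most 50 mm and 8.59 degrees, less where a joint would pass 70% of its speed; a pose out of reach is approached as far as the arm can. A call with a gripper value outside its range is refused whole. The fingers move at their own pace and stop on an object; "newtons" is the grip in N (left out, the last holds). Time passes only in rows, so rows that do not move let the fingers close. It gives the time, the measured TCP pose, the force, the opening and the grip force at its end, in the units of the state.
- env.observe(): the state, without advancing time (a new reading comes with each control period).
- env.get_image(name): name is "side" or "top"; returns (picture, depth): 384x512x3 uint8, red, green, blue; 384x512 float32, m along the optical axis (not along the pixel's ray), 0 where there is no reading.
- env.camera_model(name): a dict with "fovy" (degrees; the focal length in pixels is half the picture's height over the tangent of half this angle, whatever the lens; pixels are square), "cx", "cy" (the principal point, pixels), "T" (4x4, takes a point from camera to world coordinates). Camera axes: x right, y down, z forward; pixel columns grow to the right and rows downward; lengths in m; the calibration is good to about 2 mm. A picture is of the moment at which its call begins. camera_model takes no time and is no camera call.
- env.close_job(): hands the job in; it is judged then, once.
The state is a dict: "time_s": time; "q": joint angles; "qvel": joint speeds; "joint_efforts": joint torques, N m; "position": TCP position; "tool_rot": TCP orientation; "ft_force": force on the tool from outside, world axes, zero at the start; "wrist_torque": the same for the moment, N m; "grip_width": finger opening in m; "gripper_force": force on a finger pad.
Only numpy, scipy, OpenCV 4.12 (cv2) and the standard library are available. Lean on these libraries where they do the work, as an engineer would, in place of code of your own. Each camera call takes 0.05 s, during which the arm holds its last target. There are 200 camera calls.

## Working session

There is one attempt and no reset: what is moved stays moved. The work goes in short steps, Python scripts to look and compute and a tool call to move; the robot and the scene stay as the last step left them, time stands still between calls to the robot, and variables do not carry over. Pictures are saved under pics/ and viewed, at most 10 in all, crops included, and the job is handed in when it is done.

Besides the shell and the picture viewer there is one more tool, called after "Emit:" as name(argument=value, ...), one argument or row to a line, values as JSON. servo_tool: Moves the arm, as the interface text tells. Its arguments: {"type":"object","properties":{"steps":{"type":"array"},"newtons":{"type":"number"}},"required":["steps"]}

```bash
mkdir -p pics
cat > h.py <<'E'
import numpy as np, cv2
from rig import env
def grab(n,tag):
    im,d=env.get_image(n); cv2.imwrite(f'pics/{tag}.png',im[:,:,::-1]); np.save(f'pics/{tag}.npy',d); return im,d
def pts(n,d):
    m=env.camera_model(n); h,w=d.shape; f=h/2/np.tan(np.radians(m['fovy']/2))
    v,u=np.mgrid[:h,:w]
    P=np.stack([(u-m['cx'])/f*d,(v-m['cy'])/f*d,d],-1)
    return P@m['T'][:3,:3].T+m['T'][:3,3]
E
python3 - <<'E'
from h import *
for n in('top','side'): grab(n,n+'0')
m=env.camera_model('top');print(m)
o=env.observe();print(o['time_s'],o['position'],o['tool_rot'],o['ft_force'])
E
```

```text
{'fovy': 50.179016141548324, 'cx': 254.89256880055189, 'cy': 190.41123362818416, 'T': array([[ 0.02546596, -0.99701969,  0.07282318,  0.41679959],
       [-0.99927028, -0.02331358,  0.03025522, -0.00978423],
       [-0.02846728, -0.07354052, -0.99688585,  0.90333785],
       [ 0.        ,  0.        ,  0.        ,  1.        ]])}
0.1 [0.1422365  0.53104389 0.24977341] [[-9.65922502e-01  2.58830777e-01 -5.91645574e-04]
 [ 2.58831321e-01  9.65921796e-01 -1.19624346e-03]
 [ 2.61858732e-04 -1.30861488e-03 -9.99999109e-01]] [0.05099691 0.21645569 0.16488164]
```

View pics/top0.png

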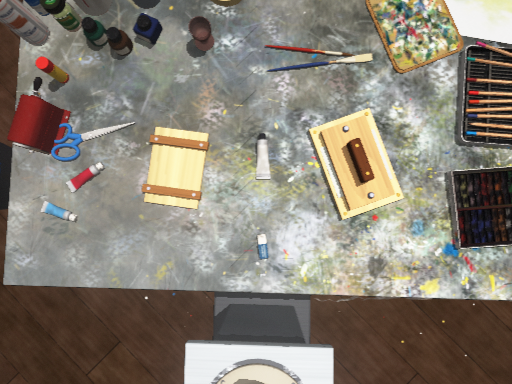

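View pics/side0.png

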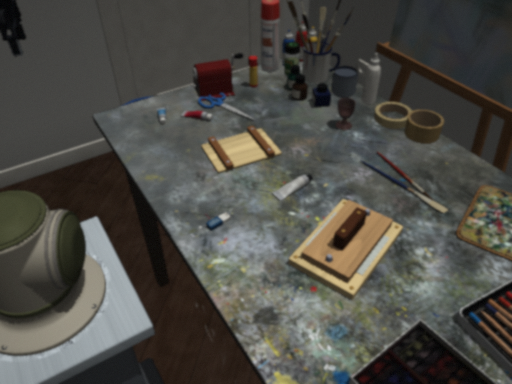

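The top view shows the rest at about (178,167) with battens running horizontally, and the block and grip at about (358,162). The tube is at (262,157) and the eraser at (263,247). I'll measure with depth and enlarged crops.

Run:
```python
from h import *
im=cv2.imread('pics/top0.png');d=np.load('pics/top0.npy');W=pts('top',d)
a=cv2.resize(im[100:225,300:412],None,fx=4,fy=4,interpolation=cv2.INTER_CUBIC)[:,:400]
b=cv2.resize(im[115:240,130:225],None,fx=4,fy=4,interpolation=cv2.INTER_CUBIC)
cv2.imwrite('pics/crop.png',np.hstack([a,b]))
print(a.shape,b.shape)
hsv=cv2.cvtColor(im,cv2.COLOR_BGR2HSV)
u0=np.mgrid[:384,:512]
def fit(name,box,zlo,zhi):
    x0,x1,y0,y1=box
    w=W[y0:y1,x0:x1].reshape(-1,3); w=w[(w[:,2]>zlo)&(w[:,2]<zhi)]
    r=cv2.minAreaRect((w[:,:2]*1000).astype(np.float32))
    print(name,len(w),'mean',w.mean(0).round(4),'rect',r, 'zmed',np.median(w[:,2]))
fit('grip',(300,412,100,225),.062,.09)
fit('plate',(300,412,100,225),.028,.09)
fit('jig',(300,412,100,225),.010,.09)
fit('battenT',(130,225,115,165),.0145,.05)
fit('battenB',(130,225,170,225),.0145,.05)
fit('rest',(130,225,115,225),.005,.05)
fit('tube',(245,280,120,190),.006,.05)
fit('eraser',(245,280,225,270),.006,.05)
```

```text
(500, 400, 3) (500, 380, 3)
grip 572 mean [ 0.5446 -0.1966  0.0744] rect ((545.56787109375, -198.04922485351562), (89.37712097167969, 25.030094146728516), 20.67889404296875) zmed 0.07518990605293613
plate 4078 mean [ 0.5442 -0.1964  0.0432] rect ((545.955322265625, -198.0352783203125), (180.3013458251953, 101.18743133544922), 20.924612045288086) zmed 0.038030886363024374
jig 6316 mean [ 0.5424 -0.1941  0.0348] rect ((545.8189697265625, -197.65884399414062), (210.00645446777344, 140.42709350585938), 21.00330924987793) zmed 0.0366846751841689
battenT 498 mean [0.5837 0.1874 0.0214] rect ((584.2406005859375, 188.25503540039062), (130.58929443359375, 18.288606643676758), 83.56073760986328) zmed 0.02154002366355151
battenB 498 mean [0.4749 0.1995 0.0215] rect ((470.4263610839844, 200.64404296875), (129.7435760498047, 27.88453483581543), 83.13255310058594) zmed 0.021477267331134198
rest 4321 mean [0.5292 0.1933 0.0123] rect ((526.0125122070312, 193.4436798095703), (243.05589294433594, 212.62973022460938), 0.9774336814880371) zmed 0.010249023218828812
tube 465 mean [0.5574 0.0035 0.017 ] rect ((551.1553955078125, 0.1613616943359375), (132.52154541015625, 40.100399017333984), 8.095733642578125) zmed 0.018004869612795238
eraser 221 mean [ 0.3617 -0.0011  0.0135] rect ((354.3891296386719, -3.0290584564208984), (95.49432373046875, 26.05830955505371), 18.244699478149414) zmed 0.013748421147431689
```

View pics/crop.png

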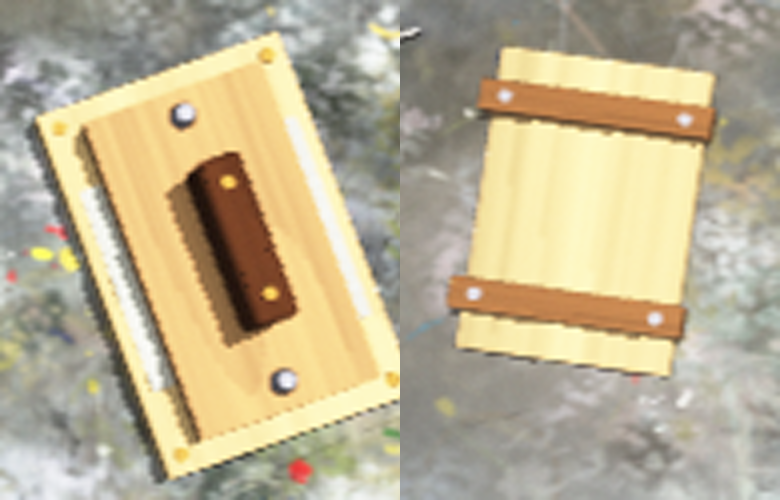

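Block at (0.546,-0.198), yaw 20.9°. Rest at about (0.530,0.194), x axis at −6.4°. The sizes check out: 180×101 plate, 110 mm batten spacing. Moving above the grip.

Emit:
servo_tool(
  steps=[
    {"tx": 2.02,"ty": -3.645,"yaw": 1.8},
    {"tx": 2.02,"ty": -3.645,"yaw": 1.8},
    {"tx": 2.02,"ty": -3.645,"yaw": 1.8},
    {"tx": 2.02,"ty": -3.645,"yaw": 1.8},
    {"tx": 2.02,"ty": -3.645,"yaw": 1.8},
    {"tx": 2.02,"ty": -3.645,"yaw": 1.8},
    {"tx": 2.02,"ty": -3.645,"yaw": 1.8},
    {"tx": 2.02,"ty": -3.645,"yaw": 1.8},
    {"tx": 2.02,"ty": -3.645,"yaw": 1.8},
    {"tx": 2.02,"ty": -3.645,"yaw": 1.8},
    {"tx": 2.02,"ty": -3.645,"yaw": 1.8},
    {"tx": 2.02,"ty": -3.645,"yaw": 1.8},
    {"tx": 2.02,"ty": -3.645,"yaw": 1.8},
    {"tx": 2.02,"ty": -3.645,"yaw": 1.8},
    {"tx": 2.02,"ty": -3.645,"yaw": 1.8},
    {"tx": 2.02,"ty": -3.645,"yaw": 1.8},
    {"tx": 2.02,"ty": -3.645,"yaw": 1.8},
    {"tx": 2.02,"ty": -3.645,"yaw": 1.8},
    {"tx": 2.02,"ty": -3.645,"yaw": 1.8},
    {"tx": 2.02,"ty": -3.645,"yaw": 1.8},
  ],
)

```text
invalid input at $.steps[0]: expected keys tx, ty, tz, yaw, claw
```

Emit:
servo_tool(
  steps=[
    {"tz": -3},
    {"tz": -3},
    {"tz": -3},
    {"tz": -3},
    {},
    {},
  ],
)

```text
invalid input at $.steps[0]: expected keys tx, ty, tz, yaw, claw
```

Run:
```python
from h import *
o=env.observe();R=o['tool_rot'];print(o['time_s'],o['position'],np.degrees(np.arctan2(R[1,1],R[0,1])),R[2],env.tcp_to_tips,o['grip_width'],o['ft_force'])
im,d=grab('side','side1')
cv2.imwrite('pics/s1c.png',cv2.resize(im[120:330,250:450,::-1],None,fx=2.8,fy=2.8))
```

```text
0.1 [0.1422365  0.53104389 0.24977341] 74.99929096141608 [ 2.61858732e-04 -1.30861488e-03 -9.99999109e-01] 0.019 0.08509301481268544 [0.05099691 0.21645569 0.16488164]
```

View pics/s1c.png

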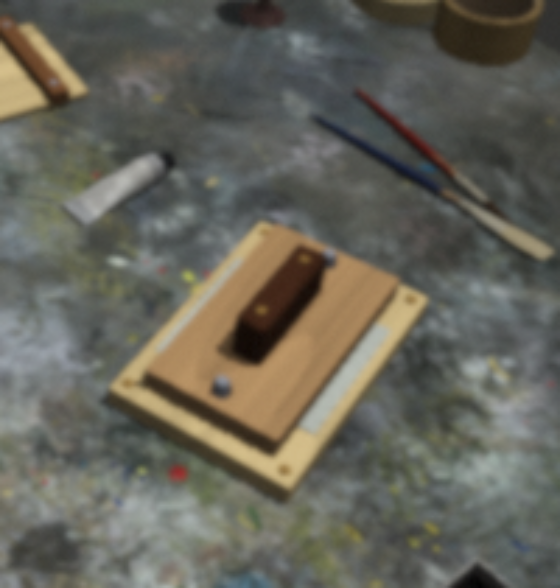

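The moves were refused because every row needs all the keys. The picture shows the block unchanged on its dowels. Resending with full rows.

Emit:
servo_tool(
  steps=[
    {"tx": 2.02,"ty": -3.645,"tz": 0,"yaw": 1.8,"claw": 8.5},
    {"tx": 2.02,"ty": -3.645,"tz": 0,"yaw": 1.8,"claw": 8.5},
    {"tx": 2.02,"ty": -3.645,"tz": 0,"yaw": 1.8,"claw": 8.5},
    {"tx": 2.02,"ty": -3.645,"tz": 0,"yaw": 1.8,"claw": 8.5},
    {"tx": 2.02,"ty": -3.645,"tz": 0,"yaw": 1.8,"claw": 8.5},
    {"tx": 2.02,"ty": -3.645,"tz": 0,"yaw": 1.8,"claw": 8.5},
    {"tx": 2.02,"ty": -3.645,"tz": 0,"yaw": 1.8,"claw": 8.5},
    {"tx": 2.02,"ty": -3.645,"tz": 0,"yaw": 1.8,"claw": 8.5},
    {"tx": 2.02,"ty": -3.645,"tz": 0,"yaw": 1.8,"claw": 8.5},
    {"tx": 2.02,"ty": -3.645,"tz": 0,"yaw": 1.8,"claw": 8.5},
    {"tx": 2.02,"ty": -3.645,"tz": 0,"yaw": 1.8,"claw": 8.5},
    {"tx": 2.02,"ty": -3.645,"tz": 0,"yaw": 1.8,"claw": 8.5},
    {"tx": 2.02,"ty": -3.645,"tz": 0,"yaw": 1.8,"claw": 8.5},
    {"tx": 2.02,"ty": -3.645,"tz": 0,"yaw": 1.8,"claw": 8.5},
    {"tx": 2.02,"ty": -3.645,"tz": 0,"yaw": 1.8,"claw": 8.5},
    {"tx": 2.02,"ty": -3.645,"tz": 0,"yaw": 1.8,"claw": 8.5},
    {"tx": 2.02,"ty": -3.645,"tz": 0,"yaw": 1.8,"claw": 8.5},
    {"tx": 2.02,"ty": -3.645,"tz": 0,"yaw": 1.8,"claw": 8.5},
    {"tx": 2.02,"ty": -3.645,"tz": 0,"yaw": 1.8,"claw": 8.5},
    {"tx": 2.02,"ty": -3.645,"tz": 0,"yaw": 1.8,"claw": 8.5},
  ],
)

```text
time_s: 2.15
position: [0.5469, -0.1994, 0.25]
tool_rot: [[-0.933, -0.359, -0.0], [-0.359, 0.933, 0.0], [0.0, 0.001, -1.0]]
ft_force: [1.4, 0.4, -0.2]
grip_width: 0.085
gripper_force: 0.0
```

Emit:
servo_tool(
  steps=[
    {"tx": 0,"ty": 0,"tz": -3,"yaw": 0,"claw": 8.5},
    {"tx": 0,"ty": 0,"tz": -3,"yaw": 0,"claw": 8.5},
    {"tx": 0,"ty": 0,"tz": -3,"yaw": 0,"claw": 8.5},
    {"tx": 0,"ty": 0,"tz": -3,"yaw": 0,"claw": 8.5},
    {"tx": 0,"ty": 0,"tz": 0,"yaw": 0,"claw": 8.5},
    {"tx": 0,"ty": 0,"tz": 0,"yaw": 0,"claw": 8.5},
    {"tx": 0,"ty": 0,"tz": 0,"yaw": 0,"claw": 8.5},
  ],
)

```text
time_s: 2.85
position: [0.5471, -0.1981, 0.1321]
tool_rot: [[-0.934, -0.358, 0.003], [-0.358, 0.934, -0.002], [-0.002, -0.002, -1.0]]
ft_force: [0.7, -0.6, 0.3]
grip_width: 0.0851
gripper_force: 0.0
```

Run:
```python
from h import *
o=env.observe();R=o['tool_rot'];print(o['time_s'],o['position'],np.degrees(np.arctan2(R[1,1],R[0,1])),R[2],o['grip_width'],o['ft_force'],o['q'])
im,d=grab('side','side2')
cv2.imwrite('pics/s2c.png',cv2.resize(im[100:310,250:450,::-1],None,fx=2.8,fy=2.8))
```

```text
2.85 [ 0.54706812 -0.19812621  0.13207264] 111.00635560111364 [-0.0018217  -0.00233129 -0.99999562] 0.08509574412260354 [ 0.70241576 -0.63510966  0.28105922] [-3.15598272e+01  3.10379453e+01  7.95403807e+01  1.80591047e-03
  6.92521650e+01 -1.42566942e+02]
```

View pics/s2c.png

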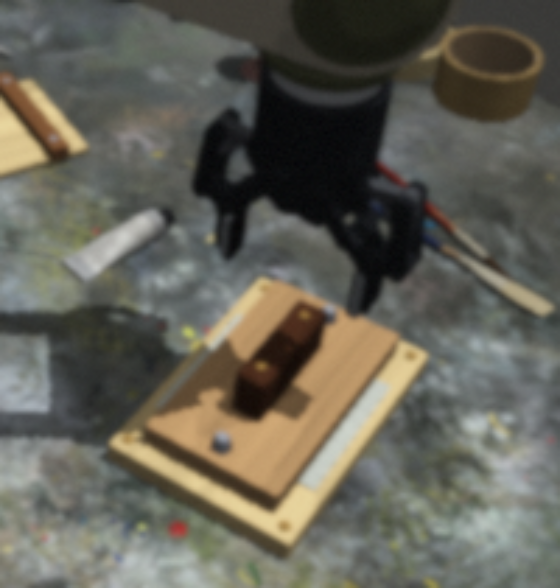

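The open fingers straddle the dark grip (crop ~(280,360)), with jaws square to it. Descending to grasp height.

Emit:
servo_tool(
  steps=[
    {"tx": -0.1,"ty": 0,"tz": -1,"yaw": 0,"claw": 8.5},
    {"tx": 0,"ty": 0,"tz": -1,"yaw": 0,"claw": 8.5},
    {"tx": 0,"ty": 0,"tz": -1,"yaw": 0,"claw": 8.5},
    {"tx": 0,"ty": 0,"tz": -1,"yaw": 0,"claw": 8.5},
    {"tx": 0,"ty": 0,"tz": -1,"yaw": 0,"claw": 8.5},
    {"tx": 0,"ty": 0,"tz": -1,"yaw": 0,"claw": 8.5},
    {"tx": 0,"ty": 0,"tz": -1,"yaw": 0,"claw": 8.5},
    {"tx": 0,"ty": 0,"tz": 0,"yaw": 0,"claw": 8.5},
    {"tx": 0,"ty": 0,"tz": 0,"yaw": 0,"claw": 8.5},
    {"tx": 0,"ty": 0,"tz": 0,"yaw": 0,"claw": 8.5},
  ],
)

```text
time_s: 3.9
position: [0.5456, -0.1979, 0.0608]
tool_rot: [[-0.934, -0.358, 0.001], [-0.358, 0.934, -0.001], [-0.001, -0.001, -1.0]]
ft_force: [0.5, -0.2, -0.1]
grip_width: 0.0848
gripper_force: 0.0
```

Emit:
servo_tool(
  steps=[
    {"tx": 0,"ty": 0,"tz": 0,"yaw": 0,"claw": 4},
    {"tx": 0,"ty": 0,"tz": 0,"yaw": 0,"claw": 3.5},
    {"tx": 0,"ty": 0,"tz": 0,"yaw": 0,"claw": 3},
    {"tx": 0,"ty": 0,"tz": 0,"yaw": 0,"claw": 2.7},
    {"tx": 0,"ty": 0,"tz": 0,"yaw": 0,"claw": 2.5},
    {"tx": 0,"ty": 0,"tz": 0,"yaw": 0,"claw": 2.4},
    {"tx": 0,"ty": 0,"tz": 0,"yaw": 0,"claw": 2.3},
    {"tx": 0,"ty": 0,"tz": 0,"yaw": 0,"claw": 2.2},
    {"tx": 0,"ty": 0,"tz": 0,"yaw": 0,"claw": 2},
    {"tx": 0,"ty": 0,"tz": 0,"yaw": 0,"claw": 1.8},
    {"tx": 0,"ty": 0,"tz": 0,"yaw": 0,"claw": 1.8},
    {"tx": 0,"ty": 0,"tz": 0,"yaw": 0,"claw": 1.8},
  ],
  newtons=30,
)

```text
time_s: 5.1
position: [0.546, -0.1991, 0.0609]
tool_rot: [[-0.934, -0.358, 0.002], [-0.358, 0.934, -0.003], [-0.001, -0.003, -1.0]]
ft_force: [0.8, -6.0, 0.7]
grip_width: 0.0236
gripper_force: 29.3
```

Gripped, with a 6 N side load. I'll shift the command to relieve it before lifting, then raise the grip force.

Emit:
servo_tool(
  steps=[
    {"tx": 0.04,"ty": -0.1,"tz": 0,"yaw": 0,"claw": 1.8},
    {"tx": 0,"ty": 0,"tz": 0,"yaw": 0,"claw": 1.8},
    {"tx": 0,"ty": 0,"tz": 0,"yaw": 0,"claw": 1.8},
    {"tx": 0,"ty": 0,"tz": 0,"yaw": 0,"claw": 1.8},
    {"tx": 0,"ty": 0,"tz": 0,"yaw": 0,"claw": 1.8},
  ],
  newtons=60,
)

```text
time_s: 5.6
position: [0.546, -0.1992, 0.0609]
tool_rot: [[-0.934, -0.358, 0.001], [-0.358, 0.934, -0.001], [-0.001, -0.001, -1.0]]
ft_force: [0.1, -3.4, 5.2]
grip_width: 0.023
gripper_force: 59.8
```

Emit:
servo_tool(
  steps=[
    {"tx": 0.04,"ty": -0.1,"tz": 0,"yaw": 0,"claw": 1.8},
    {"tx": 0,"ty": 0,"tz": 0,"yaw": 0,"claw": 1.8},
    {"tx": 0,"ty": 0,"tz": 0,"yaw": 0,"claw": 1.8},
    {"tx": 0,"ty": 0,"tz": 0.1,"yaw": 0,"claw": 1.8},
    {"tx": 0,"ty": 0,"tz": 0.1,"yaw": 0,"claw": 1.8},
    {"tx": 0,"ty": 0,"tz": 0.2,"yaw": 0,"claw": 1.8},
    {"tx": 0,"ty": 0,"tz": 0.2,"yaw": 0,"claw": 1.8},
    {"tx": 0,"ty": 0,"tz": 0.2,"yaw": 0,"claw": 1.8},
    {"tx": 0,"ty": 0,"tz": 0,"yaw": 0,"claw": 1.8},
    {"tx": 0,"ty": 0,"tz": 0,"yaw": 0,"claw": 1.8},
  ],
)

```text
time_s: 6.6
position: [0.5461, -0.1996, 0.0683]
tool_rot: [[-0.934, -0.358, -0.0], [-0.358, 0.934, 0.0], [0.0, 0.0, -1.0]]
ft_force: [-0.4, -0.2, -4.5]
grip_width: 0.0235
gripper_force: 59.1
```

Clean: the side load is gone, and −4.5 N is the block's weight. Continuing straight up.

Emit:
servo_tool(
  steps=[
    {"tx": 0,"ty": 0,"tz": 0.3,"yaw": 0,"claw": 1.8},
    {"tx": 0,"ty": 0,"tz": 0.3,"yaw": 0,"claw": 1.8},
    {"tx": 0,"ty": 0,"tz": 0.3,"yaw": 0,"claw": 1.8},
    {"tx": 0,"ty": 0,"tz": 0.4,"yaw": 0,"claw": 1.8},
    {"tx": 0,"ty": 0,"tz": 0.4,"yaw": 0,"claw": 1.8},
    {"tx": 0,"ty": 0,"tz": 0.5,"yaw": 0,"claw": 1.8},
    {"tx": 0,"ty": 0,"tz": 0.6,"yaw": 0,"claw": 1.8},
    {"tx": 0,"ty": 0,"tz": 0.8,"yaw": 0,"claw": 1.8},
    {"tx": 0,"ty": 0,"tz": 1,"yaw": 0,"claw": 1.8},
    {"tx": 0,"ty": 0,"tz": 1.2,"yaw": 0,"claw": 1.8},
    {"tx": 0,"ty": 0,"tz": 1.2,"yaw": 0,"claw": 1.8},
    {"tx": 0,"ty": 0,"tz": 1,"yaw": 0,"claw": 1.8},
    {"tx": 0,"ty": 0,"tz": 0.6,"yaw": 0,"claw": 1.8},
    {"tx": 0,"ty": 0,"tz": 0.3,"yaw": 0,"claw": 1.8},
    {"tx": 0,"ty": 0,"tz": 0,"yaw": 0,"claw": 1.8},
    {"tx": 0,"ty": 0,"tz": 0,"yaw": 0,"claw": 1.8},
  ],
)

```text
time_s: 8.2
position: [0.546, -0.1997, 0.1569]
tool_rot: [[-0.934, -0.358, -0.001], [-0.358, 0.934, 0.0], [0.0, 0.001, -1.0]]
ft_force: [0.1, -0.2, -3.6]
grip_width: 0.0234
gripper_force: 59.2
```

Run:
```python
from h import *
o=env.observe();R=o['tool_rot'];print(o['time_s'],o['position'],np.degrees(np.arctan2(R[1,1],R[0,1])),R[2],o['ft_force'],o['wrist_torque'])
im,d=grab('side','side3')
cv2.imwrite('pics/s3c.png',cv2.resize(im[100:310,250:450,::-1],None,fx=2.8,fy=2.8))
# refined rest fit
d=np.load('pics/top0.npy');W=pts('top',d)
C=[]
for y0,y1 in((115,165),(170,225)):
    w=W[y0:y1,130:225].reshape(-1,3);w=w[(w[:,2]>.0145)&(w[:,2]<.03)]
    m=np.median(w,0);w=w[(abs(w[:,0]-m[0])<.03)]
    r=cv2.minAreaRect((w[:,:2]*1000).astype(np.float32));print(len(w),r);C.append(r[0])
    vx=cv2.fitLine((w[:,:2]*1000).astype(np.float32),cv2.DIST_HUBER,0,.01,.01).ravel();print(np.degrees(np.arctan2(vx[1],vx[0])),vx[2:])
C=np.array(C);e=C[0]-C[1];print(C.mean(0),np.hypot(*e),np.degrees(np.arctan2(e[1],e[0])))
```

```text
8.2 [ 0.54597756 -0.19966731  0.15691126] 110.99530534665632 [ 4.91410368e-04  6.62008610e-04 -9.99999660e-01] [ 0.07410315 -0.23295351 -3.6215535 ] [-0.01772542  0.00212029  0.02071507]
498 ((584.2406005859375, 188.25503540039062), (130.58929443359375, 18.288606643676758), 83.56073760986328)
83.26732 [583.562   187.33693]
498 ((470.4263610839844, 200.64404296875), (129.7435760498047, 27.88453483581543), 83.13255310058594)
83.58997 [474.82617 199.24837]
[527.33348083 194.44953918] 114.48654340985587 -6.212350959117542
```

View pics/s3c.png

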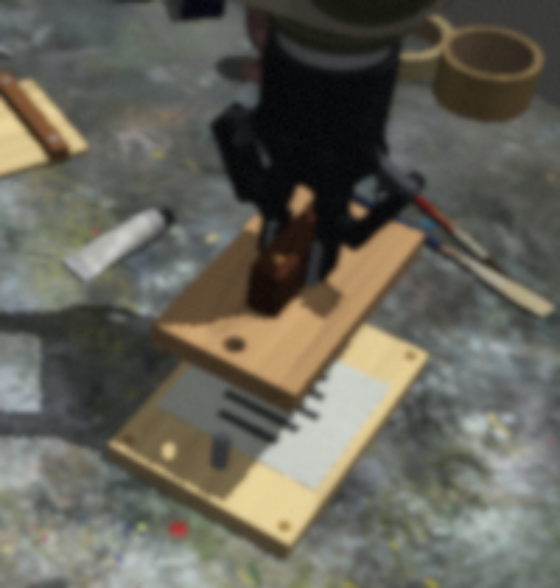

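The block is off the dowels and level: the plate's corners at about (155,330), (295,400) and (425,235) look parallel to the bed, and the wrist moment is near zero. The relative shift to the rest is tx −1.67, ty 39.2 cm, yaw −27.4.

Emit:
servo_tool(
  steps=[
    {"tx": -0.0835,"ty": 0.5,"tz": 0,"yaw": -1.37,"claw": 1.8},
    {"tx": -0.0835,"ty": 1.0,"tz": 0,"yaw": -1.37,"claw": 1.8},
    {"tx": -0.0835,"ty": 1.5,"tz": 0,"yaw": -1.37,"claw": 1.8},
    {"tx": -0.0835,"ty": 2.0,"tz": 0,"yaw": -1.37,"claw": 1.8},
    {"tx": -0.0835,"ty": 2.5,"tz": 0,"yaw": -1.37,"claw": 1.8},
    {"tx": -0.0835,"ty": 2.5,"tz": 0,"yaw": -1.37,"claw": 1.8},
    {"tx": -0.0835,"ty": 2.5,"tz": 0,"yaw": -1.37,"claw": 1.8},
    {"tx": -0.0835,"ty": 2.5,"tz": 0,"yaw": -1.37,"claw": 1.8},
    {"tx": -0.0835,"ty": 2.5,"tz": 0,"yaw": -1.37,"claw": 1.8},
    {"tx": -0.0835,"ty": 2.5,"tz": 0,"yaw": -1.37,"claw": 1.8},
    {"tx": -0.0835,"ty": 2.5,"tz": 0,"yaw": -1.37,"claw": 1.8},
    {"tx": -0.0835,"ty": 2.5,"tz": 0,"yaw": -1.37,"claw": 1.8},
    {"tx": -0.0835,"ty": 2.5,"tz": 0,"yaw": -1.37,"claw": 1.8},
    {"tx": -0.0835,"ty": 2.5,"tz": 0,"yaw": -1.37,"claw": 1.8},
    {"tx": -0.0835,"ty": 2.5,"tz": 0,"yaw": -1.37,"claw": 1.8},
    {"tx": -0.0835,"ty": 2.2,"tz": 0,"yaw": -1.37,"claw": 1.8},
    {"tx": -0.0835,"ty": 1.8,"tz": 0,"yaw": -1.37,"claw": 1.8},
    {"tx": -0.0835,"ty": 1.3,"tz": 0,"yaw": -1.37,"claw": 1.8},
    {"tx": -0.0835,"ty": 0.9,"tz": 0,"yaw": -1.37,"claw": 1.8},
    {"tx": -0.0835,"ty": 0.5,"tz": 0,"yaw": -1.37,"claw": 1.8},
  ],
)

```text
time_s: 10.25
position: [0.5292, 0.193, 0.1568]
tool_rot: [[-0.994, 0.112, -0.001], [0.112, 0.994, -0.0], [0.001, -0.0, -1.0]]
ft_force: [-0.3, 0.0, -3.6]
grip_width: 0.0235
gripper_force: 59.2
```

Emit:
servo_tool(
  steps=[
    {"tx": 0,"ty": 0,"tz": -1,"yaw": 0,"claw": 1.8},
    {"tx": 0,"ty": 0,"tz": -2,"yaw": 0,"claw": 1.8},
    {"tx": 0,"ty": 0,"tz": -2,"yaw": 0,"claw": 1.8},
    {"tx": 0,"ty": 0,"tz": -2,"yaw": 0,"claw": 1.8},
    {"tx": 0,"ty": 0,"tz": -1,"yaw": 0,"claw": 1.8},
    {"tx": 0,"ty": 0,"tz": 0,"yaw": 0,"claw": 1.8},
    {"tx": 0,"ty": 0,"tz": 0,"yaw": 0,"claw": 1.8},
    {"tx": 0,"ty": 0,"tz": 0,"yaw": 0,"claw": 1.8},
  ],
)

```text
time_s: 11.05
position: [0.53, 0.1922, 0.0782]
tool_rot: [[-0.994, 0.111, 0.002], [0.111, 0.994, 0.0], [-0.002, 0.0, -1.0]]
ft_force: [-0.3, 0.1, -4.5]
grip_width: 0.0232
gripper_force: 59.1
```

Run:
```python
from h import *
o=env.observe();R=o['tool_rot'];print(o['time_s'],o['position'],np.degrees(np.arctan2(R[1,1],R[0,1])),R[2],o['ft_force'],o['wrist_torque'])
im,d=grab('top','top4'); im2,_=grab('side','side4')
a=cv2.resize(im[105:235,120:240,::-1],None,fx=3.3,fy=3.3,interpolation=cv2.INTER_CUBIC)
b=cv2.resize(im2[100:230,170:300,::-1],None,fx=3,fy=3.3,interpolation=cv2.INTER_CUBIC)
cv2.imwrite('pics/c4.png',np.hstack([a,b]))
```

```text
11.05 [0.52997464 0.19224712 0.07822978] 83.6059298819953 [-1.77740113e-03  4.28015585e-04 -9.99998329e-01] [-0.32085798  0.13194522 -4.481647  ] [-0.02236628 -0.04337977  0.05046499]
```

View pics/c4.png

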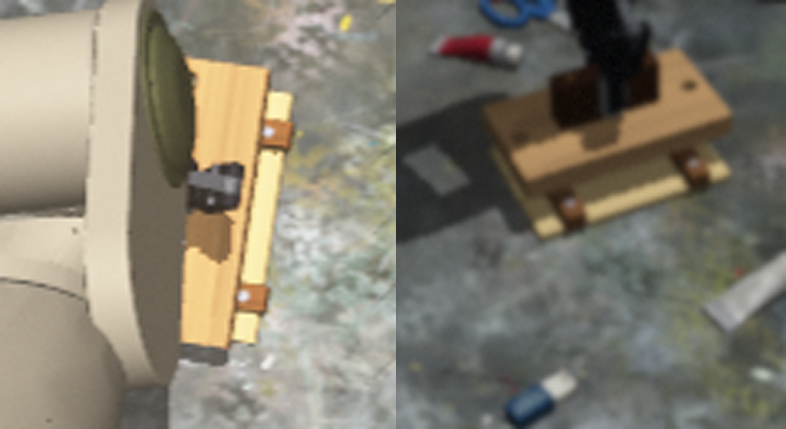

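The block hovers about 15 mm above the battens with its length across them. Plate right-hand corners are at crop (268,68) and (228,348). Quick numerical check of the centring.

Run:
```python
from h import *
m=env.camera_model('top');f=192/np.tan(np.radians(m['fovy']/2));T=m['T']
def p(u,v,z):
    r=T[:3,:3]@np.array([(u-m['cx'])/f,(v-m['cy'])/f,1]);return (T[:3,3]+r*(z-T[2,3])/r[2])[:2]
z=.0783-.0429+.018
a=p(268/3.3+120-.35,68/3.3+105-.35,z);b=p(228/3.3+120-.35,348/3.3+105-.35,z)
e=a-b;L=np.hypot(*e);x=e/L;y=np.array([-x[1],x[0]])
print(L,np.degrees(np.arctan2(x[1],x[0])),(a+b)/2+.05*y)
d=np.load('pics/top4.npy');W=pts('top',d)[100:240,120:240].reshape(-1,3)
s=W[(abs(W[:,2]-z-.001)<.004)];r=cv2.minAreaRect((s[:,:2]*1000).astype(np.float32));print(r)
```

```text
0.18056873084598682 -6.047184471702581 [0.52963088 0.19287763]
((527.1259765625, 169.24685668945312), (51.43233108520508, 180.7230224609375), 84.17922973632812)
```

The block is within 1 mm and 0.5° of target. Nudging +1 mm in y and lowering gently.

Emit:
servo_tool(
  steps=[
    {"tx": 0,"ty": 0.1,"tz": -0.3,"yaw": -0.2,"claw": 1.8},
    {"tx": 0,"ty": 0,"tz": -0.3,"yaw": 0,"claw": 1.8},
    {"tx": 0,"ty": 0,"tz": -0.3,"yaw": 0,"claw": 1.8},
    {"tx": 0,"ty": 0,"tz": -0.2,"yaw": 0,"claw": 1.8},
    {"tx": 0,"ty": 0,"tz": -0.1,"yaw": 0,"claw": 1.8},
    {"tx": 0,"ty": 0,"tz": -0.1,"yaw": 0,"claw": 1.8},
    {"tx": 0,"ty": 0,"tz": -0.1,"yaw": 0,"claw": 1.8},
    {"tx": 0,"ty": 0,"tz": 0,"yaw": 0,"claw": 1.8},
    {"tx": 0,"ty": 0,"tz": 0,"yaw": 0,"claw": 1.8},
  ],
)

```text
time_s: 12.05
position: [0.5295, 0.1932, 0.0634]
tool_rot: [[-0.993, 0.115, 0.0], [0.115, 0.993, -0.0], [-0.0, 0.0, -1.0]]
ft_force: [-0.0, -0.1, -4.5]
grip_width: 0.0233
gripper_force: 59.2
```

Emit:
servo_tool(
  steps=[
    {"tx": 0,"ty": 0,"tz": -0.05,"yaw": 0,"claw": 1.8},
    {"tx": 0,"ty": 0,"tz": 0,"yaw": 0,"claw": 1.8},
    {"tx": 0,"ty": 0,"tz": -0.04,"yaw": 0,"claw": 1.8},
    {"tx": 0,"ty": 0,"tz": 0,"yaw": 0,"claw": 1.8},
    {"tx": 0,"ty": 0,"tz": 0,"yaw": 0,"claw": 1.8},
  ],
)

```text
time_s: 12.55
position: [0.5295, 0.1933, 0.0629]
tool_rot: [[-0.993, 0.115, 0.001], [0.115, 0.993, 0.0], [-0.001, 0.0, -1.0]]
ft_force: [-1.6, -0.5, 4.3]
grip_width: 0.0233
gripper_force: 60.4
```

Seated, with contact carrying the weight. Easing the grip, opening slowly and withdrawing straight up.

Emit:
servo_tool(
  steps=[
    {"tx": 0,"ty": 0,"tz": 0,"yaw": 0,"claw": 1.8},
    {"tx": 0,"ty": 0,"tz": 0,"yaw": 0,"claw": 1.8},
    {"tx": 0,"ty": 0,"tz": 0,"yaw": 0,"claw": 2.3},
    {"tx": 0,"ty": 0,"tz": 0,"yaw": 0,"claw": 2.5},
    {"tx": 0,"ty": 0,"tz": 0,"yaw": 0,"claw": 2.8},
    {"tx": 0,"ty": 0,"tz": 0,"yaw": 0,"claw": 3.5},
    {"tx": 0,"ty": 0,"tz": 0,"yaw": 0,"claw": 4.5},
    {"tx": 0,"ty": 0,"tz": 0,"yaw": 0,"claw": 6},
    {"tx": 0,"ty": 0,"tz": 0,"yaw": 0,"claw": 7},
    {"tx": 0,"ty": 0,"tz": 0,"yaw": 0,"claw": 7},
    {"tx": 0,"ty": 0,"tz": 0,"yaw": 0,"claw": 7},
    {"tx": 0,"ty": 0,"tz": 0,"yaw": 0,"claw": 7},
  ],
  newtons=20,
)

```text
time_s: 13.75
position: [0.5294, 0.1933, 0.0624]
tool_rot: [[-0.993, 0.115, -0.0], [0.115, 0.993, 0.0], [0.0, -0.0, -1.0]]
ft_force: [-0.0, 0.0, 0.2]
grip_width: 0.0703
gripper_force: 0.0
```

Emit:
servo_tool(
  steps=[
    {"tx": 0,"ty": 0,"tz": 0.5,"yaw": 0,"claw": 7},
    {"tx": 0,"ty": 0,"tz": 1,"yaw": 0,"claw": 7},
    {"tx": 0,"ty": 0,"tz": 2,"yaw": 0,"claw": 7},
    {"tx": 0,"ty": 0,"tz": 3,"yaw": 0,"claw": 7},
    {"tx": 0,"ty": 0,"tz": 3,"yaw": 0,"claw": 7},
    {"tx": 0,"ty": 0,"tz": 3,"yaw": 0,"claw": 7},
    {"tx": 0,"ty": 0,"tz": 3,"yaw": 0,"claw": 7},
    {"tx": 0,"ty": 0,"tz": 3,"yaw": 0,"claw": 7},
    {"tx": -2,"ty": 3,"tz": 0,"yaw": 0,"claw": 7},
    {"tx": -3,"ty": 4,"tz": 0,"yaw": 0,"claw": 7},
    {"tx": -3,"ty": 4,"tz": 0,"yaw": 0,"claw": 7},
    {"tx": -3,"ty": 4,"tz": 0,"yaw": 0,"claw": 7},
    {"tx": -3,"ty": 4,"tz": 0,"yaw": 0,"claw": 7},
    {"tx": -3,"ty": 4,"tz": 0,"yaw": 0,"claw": 7},
    {"tx": -3,"ty": 4,"tz": 0,"yaw": 0,"claw": 7},
    {"tx": -2,"ty": 3,"tz": 0,"yaw": 0,"claw": 7},
    {"tx": 0,"ty": 0,"tz": 0,"yaw": 0,"claw": 7},
    {"tx": 0,"ty": 0,"tz": 0,"yaw": 0,"claw": 7},
  ],
)

```text
time_s: 15.55
position: [0.309, 0.4934, 0.248]
tool_rot: [[-0.994, 0.113, 0.001], [0.113, 0.994, 0.0], [-0.001, 0.0, -1.0]]
ft_force: [-0.2, -1.2, -0.1]
grip_width: 0.0699
gripper_force: 0.0
```

Run:
```python
from h import *
o=env.observe();print(o['time_s'],o['position'],o['ft_force'])
im,d=grab('top','top5'); W=pts('top',d)[100:240,120:240].reshape(-1,3)
for lo,hi in((.030,.09),(.065,.09)):
    s=W[(W[:,2]>lo)&(W[:,2]<hi)];print(len(s),np.median(s[:,2]),cv2.minAreaRect((s[:,:2]*1000).astype(np.float32)))
s=W[(abs(W[:,2]-.039)<.004)];A=np.c_[s[:,:2],np.ones(len(s))];print('tilt',np.linalg.lstsq(A,s[:,2],rcond=None)[0])
```

```text
15.55 [0.30897713 0.49344414 0.24800259] [-0.21556981 -1.20437267 -0.12354508]
3909 0.04010013059093298 ((529.21533203125, 195.45802307128906), (101.20313262939453, 180.02569580078125), 83.41825866699219)
544 0.07706655618612679 ((529.0150756835938, 194.94937133789062), (24.585983276367188, 90.11164093017578), 83.59860229492188)
tilt [0.00144254 0.00136053 0.03864069]
```

View pics/top5.png

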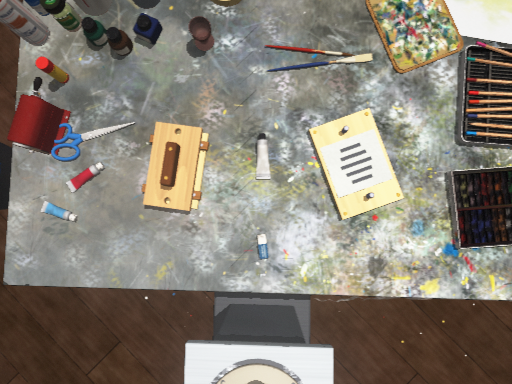

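The block lies flat at (176,166), within about 1 mm and 0.3° of the rest's centre. The tube (262,157) and eraser (263,247) haven't moved.

```bash
python3 -c "
from rig import env
print(env.close_job())"
```

```text
the job is handed in; nothing more can be done
None
```

The block was lifted level off the dowels and laid flat across both battens, measured within about 1 mm and 0.3° of centred and square; it is released, the eraser and tube look unmoved in the last picture, and the job is handed in at about 15.6 s.

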